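# Reset the tasting table's tool pads

### The arm

A 6-joint arm with a two-finger parallel gripper is mounted at the origin on the work surface. World frame = base frame: x ahead of the robot, y to its left, z up, the work surface at z = 0. Lengths are in mm, angles in rad, forces in N, time in s.
With the tool pointing down it reaches from about 300 to 775 mm from the base axis. Payload 14.6 kg.
Tool frame: the origin (TCP) lies midway between the tips of the shut fingers; the grasp point (between the pads) lies 19 mm behind it; y points along the fingers, z is the direction in which the jaws open and shut, and the axes are right-handed (so a half turn about y gives the same grasp; the last joint's range is limited). The gripper opens to 94 mm and grips with 3 to 60 N. Pads are 16 mm wide; open, the fingers measure 119 mm over their backs; the gripper's body (75 mm by 177 mm) begins 78 mm behind the grasp point.
Start: joints at [-1.215, 0.3, 1.521, -0, 1.321, -0.067], TCP at [225.666, -501.562, 205.446] pointing down, gripper open.
Joint ranges: [-3.03, 3.03], [-0.79, 2.21], [0.23, 2.52], [-1.04, 4.18], [0, 3.07], [-2.55, 2.55]. Speed limits (rad/s): [2.22, 2.22, 2.57, 3.14, 3.14, 3.14].

### API

Orientations are given as [roll, pitch, yaw] about the fixed x, y, z axes, in that order (R = Rz(yaw) Ry(pitch) Rx(roll)).
In Python, from cell import manip gives the robot as it stands.
- The arm moves only by the tool play_rows, never from a script. Its argument "series" is a list of rows, each a list of 3 entries, a list of its own where there are three numbers: the shift along the tool's x, y, z in m, then the turn about the tool's y in rad, then the closure, from 0 (fully open) to 1 (shut). In form: [[[dx, dy, dz], twist, grip], ...]. A call has 1 to 20 rows; each row is the pose to reach, as a shift and turn from the pose measured when the call began, along the tool's axes at that moment; what a row does not reach only later rows make up. A row lasts 1/10 s, in which the tool goes at most 50 mm and 8.59 degrees, less where a joint would pass 70% of its speed; a pose out of reach is approached as far as the arm can. A call with a gripper value outside its range is refused whole. The fingers move at their own pace and stop on an object; "squeeze" is the grip in N (left out, the last holds). Time passes only in rows, so rows that repeat a pose let the fingers close. It gives the time, the measured TCP pose, the force and the opening at its end, in the units of the state.
- manip.read_state(): the state, without advancing time (a new reading comes with each control period).
- manip.camera(name): name is "side" or "top"; returns the picture (384x512x3 uint8, red, green, blue); there is no depth.
- manip.camera_params(name): a dict with "K" (3x3 intrinsics, pixels), "rvec" (rotation vector, rad) and "tvec" (3), from world to camera coordinates, as OpenCV has them. Camera axes: x right, y down, z forward; pixel columns grow to the right and rows downward; lengths in mm; the calibration is good to about 2 mm. A picture is of the moment at which its call begins. camera_params takes no time and is no camera call.
- manip.sign_off(): hands the job in, once; it reports no verdict.
The state is a dict: "clock": time; "joints": joint angles; "qd": joint speeds; "effort": joint torques, N m; "eef_pos": TCP position; "eef_rot": TCP orientation; "wrist_force": force on the tool from outside, world axes, zero at the start; "moment": the same for the moment, N m; "finger_gap": finger opening in mm.
Only numpy, scipy, OpenCV 4.12 (cv2) and the standard library are available. Lean on these libraries where they do the work, as an engineer would, in place of code of your own. Each camera call takes 0.05 s, during which the arm holds its last target. There are 200 camera calls.

### The job

Tidy the tasting table: put the pump, the stopper, the hygrometer and the corkscrew each on the cork pad cut to its own shape and size, centred so that it lies wholly within the cork, the first three upright as they stand now and the corkscrew flat, with the hygrometer's sides and the corkscrew's length in line with their pads. Leave the two glass decanters standing where they are.

Things in the scene. Friction and masses are not known exactly. Their poses are not given: they have to be found in the camera images.
- pump: wine-saver vacuum pump standing upright, black plastic with a steel band: a straight cylinder 54 mm across up to 58 mm high, then a thin stem and a round push-knob 38 mm across, 84 mm tall in all; about 0.18 kg, loose; origin at the centre of its underside, z up
- stopper: plain steel bottle stopper standing upright: a cylinder 32 mm across, straight up to 34 mm, with a domed top at 44 mm; about 0.10 kg, loose; origin at the centre of its underside, z up
- hygrometer: cellar hygrometer: a square light-wood box 60 x 60 mm, 36 mm high, with a round white dial in a brass rim on its top (3 mm proud at most); about 0.22 kg, loose; origin at the centre of its underside, x and y square to its sides, z up
- corkscrew: folded waiter's corkscrew lying flat: a bar of dark wood with steel ends, 110 mm long (its x), 24 mm wide in the middle and 22 mm at the ends (its y), 18 mm high; about 0.11 kg, loose; origin at the centre of its underside, z up
- pad_large_round: the larger round pad, for the pump: flat board fixed to the table, dark wood with a cork inlay flush in its top; its top is 8 mm above the table; origin at the centre of its underside, z up. Cork 76 mm across, board 88 mm across
- pad_small_round: the smaller round pad, for the stopper: flat board fixed to the table, dark wood with a cork inlay flush in its top; its top is 8 mm above the table; origin at the centre of its underside, z up. Cork 54 mm across, board 66 mm across
- pad_square: the square pad, for the hygrometer: flat board fixed to the table, dark wood with a cork inlay flush in its top; its top is 8 mm above the table; origin at the centre of its underside, z up. Cork 82 x 82 mm, board 94 x 94 mm; x and y square to its sides
- pad_long: the long narrow pad, for the corkscrew: flat board fixed to the table, dark wood with a cork inlay flush in its top; its top is 8 mm above the table; origin at the centre of its underside, z up. Cork 132 mm (its x) x 46 mm (its y), board 144 x 58 mm
- decanter_green: green glass decanter, a cone with a narrow neck, loose, 0.45 kg, 122 mm tall, 76 mm across near the foot, 32 mm across the lip; origin at the centre of its underside, z up. Not to be moved.
- decanter_blue: dark blue glass decanter, a cone with a narrow neck, loose, 0.45 kg, 122 mm tall, 76 mm across near the foot, 32 mm across the lip; origin at the centre of its underside, z up. Not to be moved. (All else on the table, such as bottles, glasses and a crate, stands at its edges, beyond x = 0.78 m or |y| = 0.65 m.)
Not all that is in view belongs to the job. Leave any blue, pink or yellow look-alike of the pad_large_round alone.

How it is judged (in metres and radians):
At the end, for the whole second after the job is handed in: Pump on the larger round pad, stopper on the smaller, hygrometer on the square, corkscrew on the long one: each at rest on the pad's top within 15 mm of its centre, tilt under 0.1 rad; hygrometer's sides (any quarter turn) and corkscrew (either way) in line within 0.2 rad (horizontal distance between pump and pad_large_round below 0.015 m and z of pump in the frame of pad_large_round between 0.004 and 0.012 m and angle between each of pump, stopper, hygrometer, corkscrew's own z axis and vertical below 0.1 rad and linear speed of each of pump, stopper, hygrometer, corkscrew below 0.02 m/s and angular speed of each of pump, stopper, hygrometer, corkscrew below 0.2 rad/s and horizontal distance between stopper and pad_small_round below 0.015 m and z of stopper in the frame of pad_small_round between 0.004 and 0.012 m and horizontal distance between hygrometer and pad_square below 0.015 m and z of hygrometer in the frame of pad_square between 0.004 and 0.012 m and horizontal distance between corkscrew and pad_long below 0.015 m and z of corkscrew in the frame of pad_long between 0.004 and 0.012 m and (angle between the x axis of hygrometer and the x axis of pad_square, either way round below 0.2 rad or angle between the x axis of hygrometer and the y axis of pad_square, either way round below 0.2 rad) and angle between the x axis of corkscrew and the x axis of pad_long, either way round below 0.2 rad); the robot touches nothing.
It fails at once if the green decanter is moved more than 30 mm or tipped (distance of decanter_green from where it was at the start of the episode above 0.03 m or angle between decanter_green's own z axis and vertical above 0.3 rad).
It fails at once if the blue decanter is moved more than 30 mm or tipped (distance of decanter_blue from where it was at the start of the episode above 0.03 m or angle between decanter_blue's own z axis and vertical above 0.3 rad).
It also fails if it takes over 115 s, if anything falls off the work surface, if the arm or the gripper's body presses on something with over 40 N, if the wrist force passes 120 N, or if a joint passes its speed limit or range.

## Working session

There is one attempt and no reset: what is moved stays moved. The work goes in short steps, Python scripts to look and compute and a tool call to move; the robot and the scene stay as the last step left them, time stands still between calls to the robot, and variables do not carry over. Pictures are saved under pics/ and viewed, about 12 in all and at most 16, crops included, and the job is handed in when it is done.

Besides the shell and the picture viewer there is one more tool, called after "Emit:" by a JSON object that holds its "method" and its "body". play_rows: Moves the arm, as the interface text tells. Its arguments: {"type":"object","properties":{"series":{"type":"array","items":{"type":"array"}},"squeeze":{"type":"number"}},"required":["series"]}

```bash
mkdir -p pics; python3 - <<'E'
from cell import manip
import cv2
s=manip.read_state()
print(s)
for n in("top","side"):
    im=manip.camera(n); cv2.imwrite(f"pics/{n}0.png",im[:,:,::-1])
    cv2.imwrite(f"pics/{n}0b.png",cv2.resize(im[:,:,::-1],(800,600),interpolation=cv2.INTER_CUBIC))
    print(manip.camera_params(n))
E
```

```text
{'clock': 0.0, 'joints': array([-1.21455368e+00,  3.00474979e-01,  1.52160831e+00, -6.05520940e-05,
        1.32070759e+00, -6.66035707e-02]), 'qd': array([-0.0004614 ,  0.00098987, -0.00052799,  0.0008935 ,  0.00031369,
        0.00090327]), 'effort': array([-3.07143000e-04, -5.31807518e+01, -3.52734876e+01,  7.08905468e-02,
        2.45118613e-02, -8.67031895e-05]), 'eef_pos': array([ 225.58062938, -501.3061748 ,  204.87268909]), 'eef_rot': array([-1.57199581e+00,  2.12272925e-05, -2.71873143e+00]), 'wrist_force': array([-0.02026125, -0.07048307, -0.45260935]), 'moment': array([-0.02806178,  0.01748546, -0.00829295]), 'finger_gap': 94.16670427372605}
{'K': array([[431.00622315,   0.        , 254.77326943],
       [  0.        , 431.00622315, 192.09302087],
       [  0.        ,   0.        ,   1.        ]]), 'rvec': array([ 2.18873725, -2.2012515 ,  0.03296021]), 'tvec': array([   4.57825921,  484.95098381, 1053.63317864])}
{'K': array([[440.91896839,   0.        , 262.40979959],
       [  0.        , 440.91896839, 189.93233156],
       [  0.        ,   0.        ,   1.        ]]), 'rvec': array([ 0.40210763, -2.81403042,  1.04765831]), 'tvec': array([ 493.79868566,  130.23389381, 1283.85439451])}
```

View pics/top0b.png

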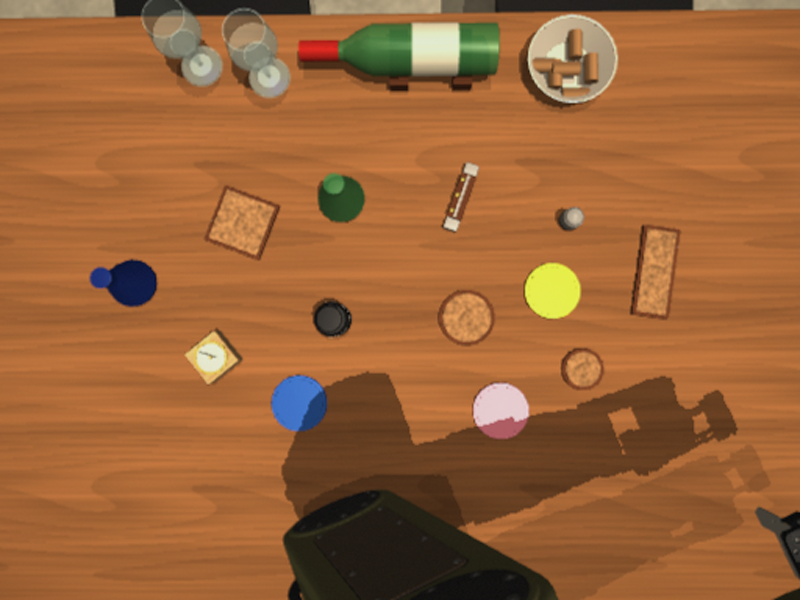

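View pics/side0b.png

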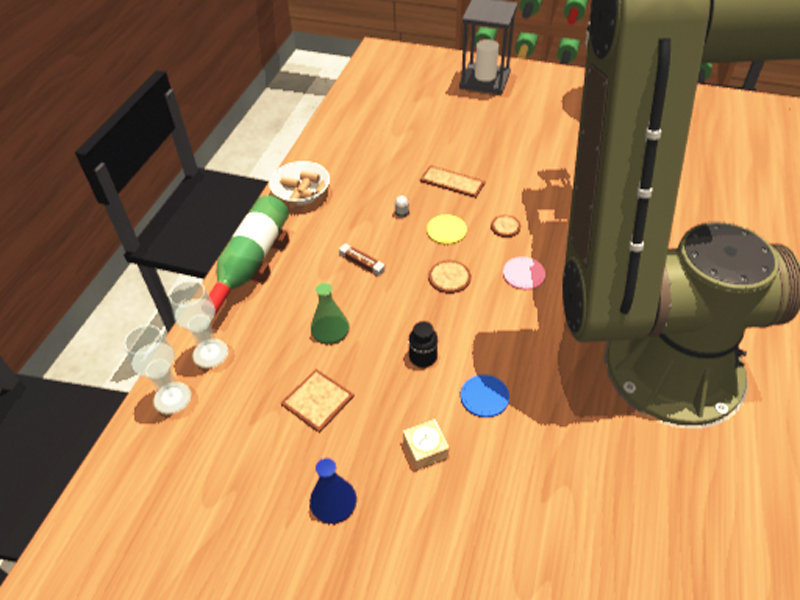

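Top view (800x600): large pad (466,318), small pad (582,369), square (242,222), long (656,272); pump (332,318), stopper (571,218), hygrometer (213,357), corkscrew (460,197), green decanter foot (343,200), blue (133,283). Now a model-outline fit in both views.

```bash
cat > h.py <<'E'
import numpy as np, cv2
from scipy.optimize import minimize
from cell import manip
P={n:manip.camera_params(n) for n in("top","side")}
def proj(n,X): 
    p=P[n]; return cv2.projectPoints(np.float64(X).reshape(-1,1,3),p["rvec"],p["tvec"],p["K"],None)[0][:,0]
def back(n,uv,z):
    p=P[n]; R=cv2.Rodrigues(p["rvec"])[0]; d=R.T@np.linalg.inv(p["K"])@[*uv,1]; c=-R.T@p["tvec"]
    return (c+d*(z-c[2])/d[2])[:2]
t=np.linspace(0,2*np.pi,48,endpoint=False)
circ=lambda r,z:np.c_[r*np.cos(t),r*np.sin(t),0*t+z]
box=lambda a,b,z:np.array([[i*a/2,j*b/2,z] for i,j in((1,1),(1,-1),(-1,-1),(-1,1))])
# each model: list of point sets; hull of each is an outline
M={'pump':[np.r_[circ(27,0),circ(27,58)],circ(19,84)],
'stopper':[np.r_[circ(16,0),circ(16,34),circ(8,43)]],
'hygrometer':[np.r_[box(60,60,0),box(60,60,36)],box(60,60,36)],
'corkscrew':[np.r_[box(110,22,0),box(110,22,18)]],
'pad_large_round':[circ(44,8),circ(38,8)],'pad_small_round':[circ(33,8),circ(27,8)],
'pad_square':[box(94,94,8),box(82,82,8)],'pad_long':[box(144,58,8),box(132,46,8)],
'decanter_green':[circ(38,8)],'decanter_blue':[circ(38,8)]}
def outline(n,S,q):
    c,s=np.cos(q[2]),np.sin(q[2]); X=S@np.array([[c,s,0],[-s,c,0],[0,0,1]])+[q[0],q[1],q[3] if len(q)>3 else 0]
    return cv2.convexHull(proj(n,X).astype(np.float32))[:,0]
def samp(h,k=120):
    h=np.r_[h,h[:1]]; d=np.r_[0,np.cumsum(np.linalg.norm(np.diff(h,axis=0),axis=1))]
    u=np.linspace(0,d[-1],k); return np.c_[np.interp(u,d,h[:,0]),np.interp(u,d,h[:,1])].astype(np.float32)
def grad(im,sg):
    g=cv2.GaussianBlur(im.astype(np.float32),(0,0),sg)
    return np.sqrt(sum(cv2.Sobel(g[...,i],5,1,0)**2+cv2.Sobel(g[...,i],5,0,1)**2 for i in range(3)))
def fit(name,ims,q0,z=0,yaw=True,views=("top","side")):
    q=np.array(q0,float)
    for sg,w in((2,12),(1,4),(.7,2)):
        G={n:grad(ims[n],sg) for n in views}
        def f(v):
            qq=[v[0],v[1],v[2]/60 if yaw else 0,z]
            return -sum(np.sqrt(cv2.remap(G[n],samp(outline(n,S,qq)),None,cv2.INTER_LINEAR)).mean() for n in views for S in M[name])
        v0=np.array([q[0],q[1],q[2]*60]); sx=np.r_[[v0],v0+w*np.eye(3),[v0-w]][:4]
        r=minimize(f,v0,method='Nelder-Mead',options=dict(initial_simplex=sx,xatol=.02,fatol=1e-4)); q=r.x/[1,1,60]
    return q,-r.fun
def draw(im,n,name,q,z,s=1.5625,col=(0,255,255)):
    for S in M[name]: cv2.polylines(im,[np.int32((outline(n,S,[*q,z])+.5)*s*8)],True,col,1,cv2.LINE_AA,3)
E
python3 - <<'E'
from h import *
ims={n:cv2.imread(f"pics/{n}0.png") for n in P}
I={'pump':(332,316,84,0),'stopper':(572,216,40,0),'hygrometer':(213,357,36,.75),'corkscrew':(460,197,10,-.28),
'pad_large_round':(466,318,8,0),'pad_small_round':(582,369,8,0),'pad_square':(242,222,8,-.3),'pad_long':(656,272,8,-.1),
'decanter_green':(343,200,8,0),'decanter_blue':(135,283,8,0)}
big={n:cv2.resize(ims[n],(800,600),interpolation=cv2.INTER_CUBIC) for n in P}
for k,(u,v,z,y) in I.items():
    b=back("top",(u/1.5625,v/1.5625),z)
    out=[]
    for vs in (("top","side"),("top",),("side",)):
        q,s=fit(k,ims,[*b,y],0,k not in('pump','stopper') and 'round' not in k and 'dec' not in k,vs); out.append(np.round([*q,s],2))
        if len(vs)==2: 
            for n in P: draw(big[n],n,k,q,0)
    print(k,b.round(),*out)
a=cv2.resize(big["top"][140:430,60:700],(800,362)); 
cv2.imwrite("pics/fit_top.png",a); cv2.imwrite("pics/fit_side.png",cv2.resize(big["side"][150:540,270:560],(446,600)))
E
```

```text
Traceback (most recent call last):
  File "h.py", line 38, in fit
    r=minimize(f,v0,method='Nelder-Mead',options=dict(initial_simplex=sx,xatol=.02,fatol=1e-4)); q=r.x/[1,1,60]
  File "h.py", line 36, in f
    return -sum(np.sqrt(cv2.remap(G[n],samp(outline(n,S,qq)),None,cv2.INTER_LINEAR)).mean() for n in views for S in M[name])
            ~~~^^^^^^^^^^^^^^^^^^^^^^^^^^^^^^^^^^^^^^^^^^^^^^^^^^^^^^^^^^^^^^^^^^^^^^^^^^^^^^^^^^^^^^^^^^^^^^^^^^^^^^^^^^^^^
  File "h.py", line 36, in <genexpr>
    return -sum(np.sqrt(cv2.remap(G[n],samp(outline(n,S,qq)),None,cv2.INTER_LINEAR)).mean() for n in views for S in M[name])
                        ~~~~~~~~~^^^^^^^^^^^^^^^^^^^^^^^^^^^^^^^^^^^^^^^^^^^^^^^^^^
cv2.error: OpenCV(4.12.0) /io/opencv/modules/imgproc/src/imgwarp.cpp:1821: error: (-215:Assertion failed) ((map1.type() == CV_32FC2 || map1.type() == CV_16SC2) && map2.empty()) || (map1.type() == CV_32FC1 && map2.type() == CV_32FC1) in function 'remap'
```

```bash
sed -i 's/samp(outline(n,S,qq))/samp(outline(n,S,qq))[None]/' h.py
cat > fit0.py <<'E'
from h import *
ims={n:cv2.imread(f"pics/{n}0.png") for n in P}
I={'pump':(332,316,84,0),'stopper':(572,216,40,0),'hygrometer':(213,357,36,.75),'corkscrew':(460,197,10,-.28),
'pad_large_round':(466,318,8,0),'pad_small_round':(582,369,8,0),'pad_square':(242,222,8,-.3),'pad_long':(656,272,8,-.1),
'decanter_green':(343,200,8,0),'decanter_blue':(135,283,8,0)}
big={n:cv2.resize(ims[n],(800,600),interpolation=cv2.INTER_CUBIC) for n in P}
for k,(u,v,z,y) in I.items():
    b=back("top",(u/1.5625,v/1.5625),z)
    out=[]
    for vs in (("top","side"),("top",),("side",)):
        q,s=fit(k,ims,[*b,y],0,k not in('pump','stopper') and 'round' not in k and 'dec' not in k,vs); out.append(np.round([*q,s],2))
        if len(vs)==2: 
            for n in P: draw(big[n],n,k,q,0)
    print(k,b.round(),*out)
a=cv2.resize(big["top"][140:430,60:700],(800,362)); 
cv2.imwrite("pics/fit_top.png",a); cv2.imwrite("pics/fit_side.png",cv2.resize(big["side"][150:540,270:560],(446,600)))
E
python3 fit0.py
```

```text
pump [459.  98.] [4.5850e+02 1.0607e+02 1.0000e-01 7.3050e+01] [4.5628e+02 1.0628e+02 5.0000e-02 3.0360e+01] [459.21 105.7   -0.    43.52]
stopper [ 612. -267.] [ 6.1420e+02 -2.6673e+02  2.0000e-02  3.5540e+01] [ 6.1188e+02 -2.6775e+02  1.5000e-01  1.6400e+01] [ 6.1613e+02 -2.6778e+02  1.4000e-01  2.0470e+01]
hygrometer [398. 287.] [399.32 292.1    0.65  69.62] [397.99 290.67   0.67  35.1 ] [400.57 293.89   0.66  37.35]
corkscrew [648. -97.] [ 6.5211e+02 -9.2970e+01 -3.6000e-01  3.6040e+01] [ 6.5126e+02 -9.2680e+01 -3.6000e-01  1.6020e+01] [ 6.5219e+02 -9.2700e+01 -3.7000e-01  2.0070e+01]
pad_large_round [ 456. -105.] [ 4.5825e+02 -1.0475e+02  6.0000e-02  6.3200e+01] [ 458.01 -105.18    0.     29.63] [ 4.6011e+02 -9.8750e+01 -1.0000e-01  3.5940e+01]
pad_small_round [ 375. -287.] [ 3.7673e+02 -2.8610e+02 -7.0000e-02  6.3310e+01] [ 3.7631e+02 -2.8638e+02  9.0000e-02  2.9890e+01] [ 3.8084e+02 -2.7562e+02  3.0000e-02  3.4960e+01]
pad_square [611. 250.] [ 6.1179e+02  2.5208e+02 -3.7000e-01  6.4050e+01] [ 6.1138e+02  2.5095e+02 -3.7000e-01  3.0980e+01] [ 6.1300e+02  2.5744e+02 -3.8000e-01  3.5450e+01]
pad_long [ 527. -405.] [ 5.2840e+02 -4.0405e+02 -1.8000e-01  6.3790e+01] [ 5.2810e+02 -4.0574e+02 -1.5000e-01  2.9490e+01] [ 5.2858e+02 -4.0322e+02 -1.5000e-01  3.4790e+01]
decanter_green [645.  89.] [ 6.4984e+02  9.5070e+01 -1.6000e-01  3.5620e+01] [ 6.4861e+02  9.2960e+01 -4.0000e-02  1.8360e+01] [ 6.5034e+02  9.9030e+01 -1.1000e-01  1.9620e+01]
decanter_blue [515. 420.] [ 5.1778e+02  4.2625e+02 -2.0000e-02  4.1600e+01] [5.1575e+02 4.2505e+02 2.0000e-02 2.0670e+01] [ 5.1923e+02  4.2687e+02 -1.0000e-02  2.3200e+01]
```

View pics/fit_top.png

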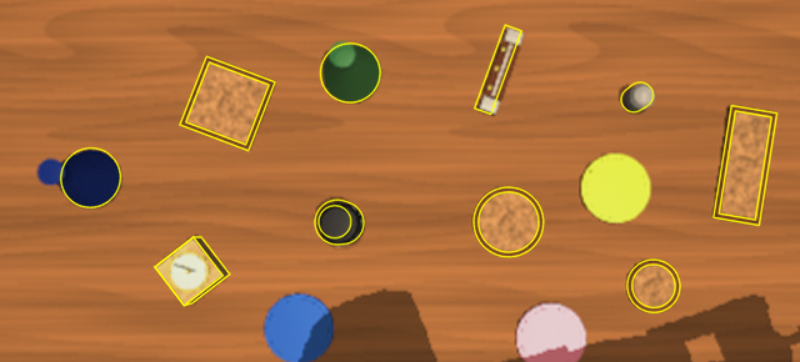

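View pics/fit_side.png

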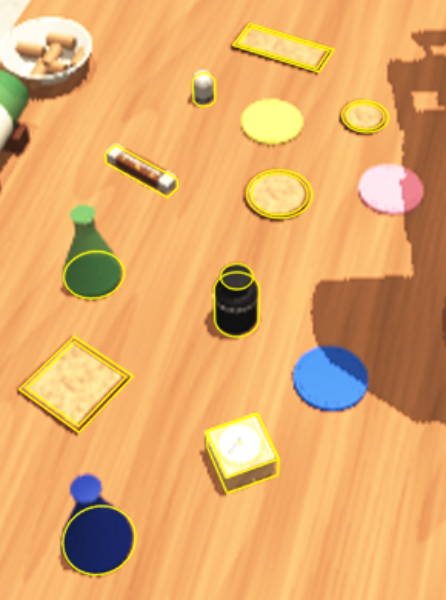

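The outlines fit everything well (the pump knob in the side view is a bit off, but its barrel fits). I start with the stopper.

```bash
cat > go.py <<'E'
import sys, numpy as np
from scipy.spatial.transform import Rotation as R
from cell import manip
# args: x y z yaw ... repeated; prints the shift in tool axes (m) and twist from the present pose
s=manip.read_state(); r=R.from_euler('xyz',s["eef_rot"]); a=np.array(sys.argv[1:],float).reshape(-1,4)
print(round(s["clock"],2),s["eef_pos"].round(1),s["eef_rot"].round(3),"F",s["wrist_force"].round(1),"gap",round(s["finger_gap"],1))
for x,y,z,w in a:
    w0=s["eef_rot"][2]; tw=(w0-w+np.pi/2)%np.pi-np.pi/2
    j1=np.arctan2(y,x); print(np.round(r.inv().apply(np.array([x,y,z])-s["eef_pos"])/1000,4),"twist",round(tw,3),"j6",round(j1-np.pi/2-(w0-tw),2))
E
python3 go.py 614 -267 110 -2.719 614 -267 5 -2.719
```

```text
0.1 [ 225.6 -501.3  204.9] [-1.572  0.    -2.719] F [ 0.4 -0.6 -0.4] gap 94.0
[-0.4504  0.095  -0.0543] twist 0.0 j6 0.74
[-0.4504  0.2    -0.0541] twist 0.0 j6 0.74
```

Emit:
{"method": "play_rows", "body": {"series": [[[-0.05,0,-0.006],0,0],[[-0.1,0.01,-0.012],0,0],[[-0.15,0.02,-0.018],0,0],[[-0.2,0.03,-0.024],0,0],[[-0.25,0.04,-0.03],0,0],[[-0.3,0.05,-0.036],0,0],[[-0.35,0.06,-0.042],0,0],[[-0.4,0.08,-0.048],0,0],[[-0.45,0.095,-0.054],0,0],[[-0.45,0.095,-0.054],0,0],[[-0.45,0.095,-0.054],0,0],[[-0.45,0.095,-0.054],0,0],[[-0.45,0.14,-0.054],0,0],[[-0.45,0.17,-0.054],0,0],[[-0.45,0.19,-0.054],0,0],[[-0.45,0.2,-0.054],0,0],[[-0.45,0.2,-0.054],0,0],[[-0.45,0.2,-0.054],0,0]], "squeeze": 20}}

```text
clock: 1.9
eef_pos: [614.0, -268.2, 6.7]
eef_rot: [-1.57, 0.001, -2.72]
wrist_force: [0.2, -0.1, 0.5]
finger_gap: 93.8
```

Emit:
{"method": "play_rows", "body": {"series": [[[0,0,0],0,1],[[0,0,0],0,1],[[0,0,0],0,1],[[0,0,0],0,1],[[0,0,0],0,1],[[0,0,0],0,1],[[0,0,0],0,1],[[0,0,0],0,1],[[0,0,0],0,1],[[0,0,0],0,1],[[0,0,0],0,1],[[0,0,0],0,1],[[0,-0.02,0],0,1],[[0,-0.05,0],0,1],[[0,-0.08,0],0,1],[[0,-0.08,0],0,1]]}}

```text
clock: 3.5
eef_pos: [615.5, -269.0, 91.2]
eef_rot: [-1.565, 0.005, -2.72]
wrist_force: [0.2, -0.2, -2.3]
finger_gap: 31.1
```

```bash
python3 go.py 377 -286 80 -2.719 377 -286 15 -2.719; python3 - <<'E'
from h import *
q=manip.read_state()["eef_pos"];ims={n:manip.camera(n)[...,::-1].copy() for n in P}
c=[cv2.resize(ims[n][int(v)-35:int(v)+35,int(u)-35:int(u)+35],(390,390)) for n in P for u,v in proj(n,q)]
cv2.imwrite("pics/st1.png",np.hstack(c))
E
```

```text
3.5 [ 615.5 -269.    91.2] [-1.565  0.005 -2.72 ] F [ 0.2 -0.2 -2.3] gap 31.1
[ 0.2246  0.0095 -0.0822] twist -0.001 j6 0.5
[ 0.2249  0.0745 -0.0826] twist -0.001 j6 0.5
```

View pics/st1.png

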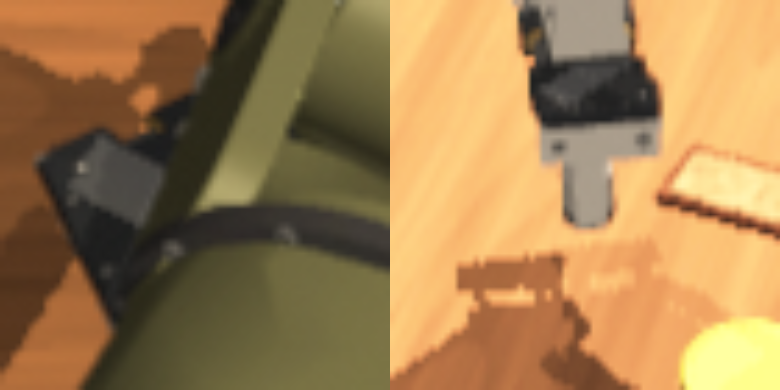

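Left: top view hidden by the arm; right: the fingers seen edge-on, with the gap of 31 mm and the force saying the stopper is held. I place it.

Emit:
{"method": "play_rows", "body": {"series": [[[0.04,0,-0.015],0,1],[[0.08,0,-0.03],0,1],[[0.12,0,-0.044],0,1],[[0.16,0.005,-0.059],0,1],[[0.2,0.01,-0.073],0,1],[[0.225,0.01,-0.0824],0,1],[[0.225,0.01,-0.0824],0,1],[[0.225,0.01,-0.0824],0,1],[[0.225,0.035,-0.0825],0,1],[[0.225,0.055,-0.0825],0,1],[[0.225,0.065,-0.0825],0,1],[[0.225,0.07,-0.0825],0,1],[[0.225,0.073,-0.0825],0,1],[[0.225,0.075,-0.0825],0,1],[[0.225,0.075,-0.0825],0,1],[[0.225,0.075,-0.0825],0,1]]}}

```text
clock: 5.2
eef_pos: [375.5, -284.7, 12.6]
eef_rot: [-1.57, 0.002, -2.719]
wrist_force: [-3.9, 9.3, 17.4]
finger_gap: 31.0
```

Emit:
{"method": "play_rows", "body": {"series": [[[0,-0.001,0],0,0.6],[[0,-0.001,0],0,0.5],[[0,-0.001,0],0,0.4],[[0,-0.001,0],0,0.2],[[0,-0.001,0],0,0],[[0,-0.001,0],0,0],[[0,-0.02,0],0,0],[[0,-0.06,0],0,0],[[0,-0.1,0],0,0],[[0,-0.12,0],0,0],[[0,-0.12,0],0,0]]}}

```text
clock: 6.3
eef_pos: [376.2, -285.6, 135.2]
eef_rot: [-1.566, 0.004, -2.719]
wrist_force: [-0.2, 0.2, -0.4]
finger_gap: 94.1
```

```bash
python3 go.py 652 -93 120 -0.36 652 -93 3 -0.36
```

```text
6.3 [ 376.2 -285.6  135.2] [-1.566  0.004 -2.719] F [-0.2  0.2 -0.4] gap 94.1
[-0.3305  0.0163 -0.0627] twist 0.782 j6 1.79
[-0.33    0.1333 -0.0633] twist 0.782 j6 1.79
```

Emit:
{"method": "play_rows", "body": {"series": [[[-0.05,0,-0.01],0.12,0],[[-0.1,0,-0.02],0.24,0],[[-0.15,0,-0.03],0.36,0],[[-0.2,0,-0.04],0.48,0],[[-0.25,0,-0.05],0.6,0],[[-0.3,0.01,-0.058],0.72,0],[[-0.33,0.016,-0.063],0.782,0],[[-0.33,0.016,-0.063],0.782,0],[[-0.33,0.016,-0.063],0.782,0],[[-0.33,0.016,-0.063],0.782,0],[[-0.33,0.06,-0.063],0.782,0],[[-0.33,0.1,-0.063],0.782,0],[[-0.33,0.12,-0.063],0.782,0],[[-0.33,0.13,-0.0633],0.782,0],[[-0.33,0.133,-0.0633],0.782,0],[[-0.33,0.133,-0.0633],0.782,0],[[-0.33,0.133,-0.0633],0.782,0]]}}

```text
clock: 8.0
eef_pos: [652.7, -93.4, 4.9]
eef_rot: [-1.57, 0.009, 2.782]
wrist_force: [0.1, -0.6, 0.6]
finger_gap: 93.9
```

Emit:
{"method": "play_rows", "body": {"series": [[[0,0,0],0,1],[[0,0,0],0,1],[[0,0,0],0,1],[[0,0,0],0,1],[[0,0,0],0,1],[[0,0,0],0,1],[[0,0,0],0,1],[[0,0,0],0,1],[[0,0,0],0,1],[[0,0,0],0,1],[[0,0,0],0,1],[[0,0,0],0,1],[[0,-0.02,0],0,1],[[0,-0.05,0],0,1],[[0,-0.07,0],0,1],[[0,-0.07,0],0,1],[[0,-0.07,0],0,1]]}}

```text
clock: 9.7
eef_pos: [651.9, -93.0, 74.1]
eef_rot: [-1.57, 0.008, 2.782]
wrist_force: [-0.2, 0.0, -1.9]
finger_gap: 23.8
```

```bash
python3 go.py 528 -404.5 75 -0.16 528 -404.5 12 -0.16; python3 - <<'E'
from h import *
q=manip.read_state()["eef_pos"];ims={n:manip.camera(n)[...,::-1].copy() for n in P}
a=[cv2.resize(ims[n][int(v)-35:int(v)+35,int(u)-35:int(u)+35],(390,390)) for n in P for u,v in proj(n,q)]
b=[cv2.resize(ims[n][int(v)-20:int(v)+20,int(u)-39:int(u)+39],(390,200)) for n in P for u,v in proj(n,[377,-286,15])]
cv2.imwrite("pics/c1.png",np.vstack([np.hstack(a),np.hstack(b)]))
E
```

```text
9.7 [651.9 -93.   74.1] [-1.57   0.008  2.782] F [-0.2  0.  -1.9] gap 23.8
[ 0.0062 -0.0008  0.3351] twist -0.2 j6 -5.21
[0.0068 0.0622 0.3351] twist -0.2 j6 -5.21
```

View pics/c1.png

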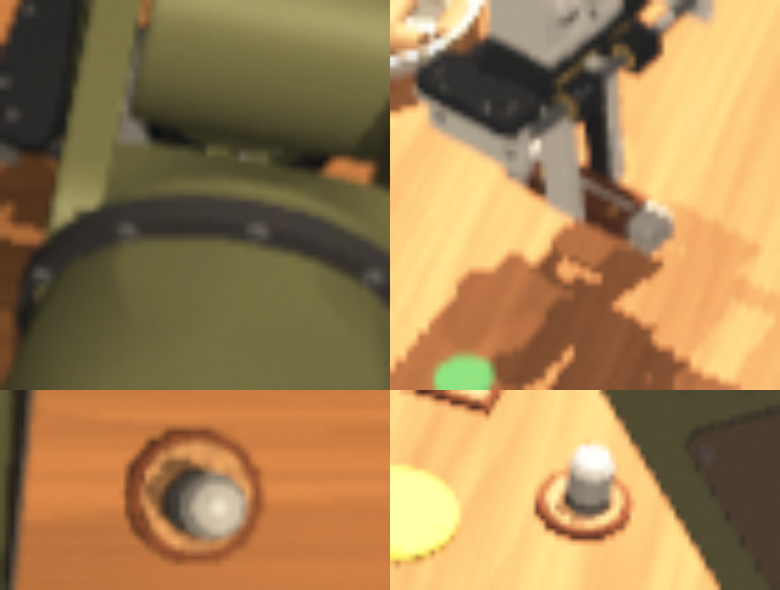

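Corkscrew is held level; the stopper stands on the small pad (fit to follow). Placing the corkscrew.

Emit:
{"method": "play_rows", "body": {"series": [[[0.001,0,0.04],-0.02,1],[[0.002,0,0.08],-0.05,1],[[0.003,0,0.12],-0.08,1],[[0.004,0,0.16],-0.11,1],[[0.005,0,0.2],-0.14,1],[[0.006,0,0.24],-0.17,1],[[0.006,0,0.28],-0.2,1],[[0.006,0,0.32],-0.2,1],[[0.006,0,0.335],-0.2,1],[[0.006,0,0.335],-0.2,1],[[0.006,0,0.335],-0.2,1],[[0.006,0.025,0.335],-0.2,1],[[0.006,0.045,0.335],-0.2,1],[[0.006,0.055,0.335],-0.2,1],[[0.0065,0.058,0.335],-0.2,1],[[0.0065,0.06,0.335],-0.2,1],[[0.0065,0.061,0.335],-0.2,1],[[0.0065,0.061,0.335],-0.2,1]]}}

```text
clock: 11.6
eef_pos: [528.0, -404.5, 13.0]
eef_rot: [-1.568, 0.007, 2.982]
wrist_force: [0.3, 0.4, -2.2]
finger_gap: 23.6
```

Emit:
{"method": "play_rows", "body": {"series": [[[0,0.001,0],0,1],[[0,0.001,0],0,1],[[0,0.001,0],0,0.7],[[0,0.001,0],0,0.6],[[0,0.001,0],0,0.5],[[0,0.001,0],0,0.3],[[0,0.001,0],0,0],[[0,0,0],0,0],[[0,0,0],0,0],[[0,-0.02,0],0,0],[[0,-0.06,0],0,0],[[0,-0.1,0],0,0],[[0,-0.14,0],0,0],[[0,-0.16,0],0,0],[[0,-0.16,0],0,0]]}}

```text
clock: 13.1
eef_pos: [527.8, -404.7, 176.7]
eef_rot: [-1.565, 0.012, 2.982]
wrist_force: [-0.4, 0.3, 0.0]
finger_gap: 94.2
```

```bash
python3 go.py 458.5 106 170 -2.8 458.5 106 12 -2.8
```

```text
13.1 [ 527.8 -404.7  176.7] [-1.565  0.012  2.982] F [-0.4  0.3  0. ] gap 94.2
[ 0.1498  0.0022 -0.4932] twist -0.501 j6 -4.83
[ 0.1516  0.1602 -0.494 ] twist -0.501 j6 -4.83
```

Emit:
{"method": "play_rows", "body": {"series": [[[0.015,0,-0.048],-0.05,0],[[0.03,0,-0.095],-0.1,0],[[0.045,0,-0.143],-0.15,0],[[0.06,0,-0.19],-0.2,0],[[0.075,0,-0.24],-0.25,0],[[0.09,0,-0.285],-0.3,0],[[0.105,0,-0.33],-0.35,0],[[0.12,0,-0.38],-0.4,0],[[0.135,0,-0.43],-0.45,0],[[0.145,0,-0.475],-0.5,0],[[0.15,0.002,-0.4935],-0.5,0],[[0.15,0.002,-0.4935],-0.5,0],[[0.15,0.002,-0.4935],-0.5,0],[[0.15,0.002,-0.4935],-0.5,0]]}}

```text
clock: 14.5
eef_pos: [458.3, 105.3, 169.8]
eef_rot: [-1.56, 0.007, -2.803]
wrist_force: [-0.4, 0.6, -0.5]
finger_gap: 93.9
```

```bash
python3 go.py 458.5 106 12 -2.8; python3 - <<'E'
from h import *
ims={n:manip.camera(n)[...,::-1].copy() for n in P}
for n in P: cv2.imwrite(f"pics/{n}_p.png",ims[n])
for k,q0,pad in(('stopper',[377,-286,0],'small'),('corkscrew',[528,-404.5,-.16],'long')):
    for vs in(("top","side"),("top",),("side",)): q,s=fit(k,ims,q0,8,k[0]=='c',vs); print(k,vs,q.round(2),round(s,1))
E
```

```text
14.5 [458.3 105.3 169.8] [-1.56   0.007 -2.803] F [-0.4  0.6 -0.5] gap 93.9
[ 0.0008  0.1577 -0.0022] twist -0.003 j6 1.46
stopper ('top', 'side') [ 3.7597e+02 -2.8493e+02  7.0000e-02] 36.6
stopper ('top',) [ 3.7363e+02 -2.8551e+02  9.0000e-02] 16.8
stopper ('side',) [ 3.7711e+02 -2.8472e+02  2.0000e-02] 20.6
corkscrew ('top', 'side') [ 5.3604e+02 -4.0574e+02 -1.6000e-01] 23.2
corkscrew ('top',) [ 5.2696e+02 -4.0419e+02 -1.6000e-01] 18.4
corkscrew ('side',) [ 5.2033e+02 -4.6591e+02  5.1000e-01] 15.0
```

Stopper and corkscrew both sit within 2 mm of their pad centres in the top view. On to the pump.

Emit:
{"method": "play_rows", "body": {"series": [[[0,0.04,0],0,0],[[0,0.08,0],0,0],[[0,0.12,-0.001],0,0],[[0,0.145,-0.001],0,0],[[0,0.155,-0.002],0,0],[[0,0.157,-0.002],0,0],[[0,0.157,-0.002],0,0],[[0,0.157,-0.002],0,0],[[0,0.157,-0.002],0,0.4],[[0,0.157,-0.002],0,1],[[0,0.157,-0.002],0,1],[[0,0.157,-0.002],0,1],[[0,0.157,-0.002],0,1],[[0,0.157,-0.002],0,1],[[0,0.157,-0.002],0,1],[[0,0.157,-0.002],0,1],[[0,0.157,-0.002],0,1],[[0,0.157,-0.002],0,1]]}}

```text
clock: 16.4
eef_pos: [459.5, 106.1, 13.0]
eef_rot: [-1.56, 0.008, -2.803]
wrist_force: [0.0, 0.3, 2.7]
finger_gap: 53.7
```

```bash
python3 go.py 458.5 106 70 -2.8 458.5 -105 70 -2.8 458.5 -105 21 -2.8
```

```text
16.4 [459.5 106.1  13. ] [-1.56   0.008 -2.803] F [0.  0.3 2.7] gap 53.7
[ 0.0005 -0.057   0.0003] twist -0.003 j6 1.46
[ 0.0706 -0.0554  0.1993] twist -0.003 j6 1.0
[ 0.071  -0.0064  0.1988] twist -0.003 j6 1.0
```

Emit:
{"method": "play_rows", "body": {"series": [[[0,-0.02,0],0,1],[[0,-0.05,0],0,1],[[0.005,-0.057,0.015],0,1],[[0.018,-0.057,0.05],0,1],[[0.032,-0.057,0.09],0,1],[[0.046,-0.057,0.13],0,1],[[0.06,-0.057,0.17],0,1],[[0.07,-0.056,0.199],0,1],[[0.0707,-0.056,0.199],0,1],[[0.0707,-0.056,0.199],0,1],[[0.0707,-0.056,0.199],0,1],[[0.071,-0.035,0.199],0,1],[[0.071,-0.018,0.199],0,1],[[0.071,-0.01,0.199],0,1],[[0.071,-0.007,0.199],0,1],[[0.071,-0.0065,0.199],0,1],[[0.071,-0.0065,0.199],0,1]]}}

```text
clock: 18.1
eef_pos: [458.9, -105.1, 21.7]
eef_rot: [-1.56, 0.008, -2.803]
wrist_force: [0.6, 0.1, -0.9]
finger_gap: 53.3
```

```bash
python3 - <<'E'
from h import *
ims={n:manip.camera(n)[...,::-1].copy() for n in P}
u,v=proj("side",[458,-105,30])[0]; a=cv2.resize(ims["side"][int(v)-45:int(v)+45,int(u)-45:int(u)+45],(500,500),interpolation=cv2.INTER_CUBIC); cv2.imwrite("pics/p1.png",a)
E
```

```text
(no output)
```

View pics/p1.png

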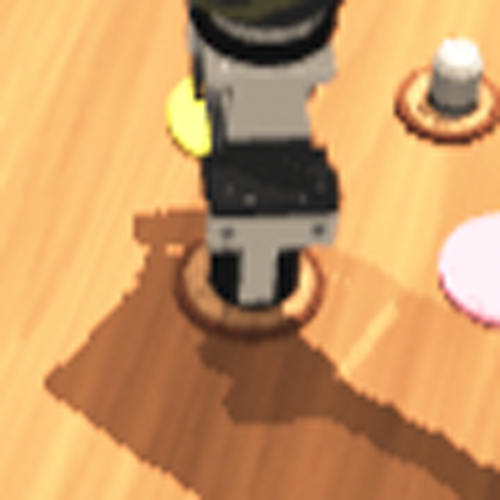

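Pump upright in the jaws on the centre of the large pad. Release and retreat.

Emit:
{"method": "play_rows", "body": {"series": [[[0,0.001,0],0,1],[[0,0.001,0],0,1],[[0,0.001,0],0,0.4],[[0,0.001,0],0,0.3],[[0,0.001,0],0,0.2],[[0,0.001,0],0,0],[[0,0.001,0],0,0],[[0,0.001,0],0,0],[[0,-0.02,0],0,0],[[0,-0.06,0],0,0],[[0,-0.1,0],0,0],[[0,-0.14,0],0,0],[[0,-0.16,0],0,0],[[0,-0.16,0],0,0]]}}

```text
clock: 19.6
eef_pos: [458.1, -104.3, 184.3]
eef_rot: [-1.557, 0.013, -2.803]
wrist_force: [0.5, -0.1, -0.5]
finger_gap: 94.5
```

```bash
python3 go.py 399 292 170 -2.48 399 292 7 -2.48
```

```text
19.6 [ 458.1 -104.3  184.3] [-1.557  0.013 -2.803] F [ 0.5 -0.1 -0.5] gap 94.5
[-0.0758  0.0097 -0.3935] twist -0.323 j6 1.54
[-0.0737  0.1727 -0.3959] twist -0.323 j6 1.54
```

Emit:
{"method": "play_rows", "body": {"series": [[[-0.01,0,-0.045],-0.04,0],[[-0.019,0,-0.09],-0.08,0],[[-0.028,0,-0.135],-0.12,0],[[-0.037,0,-0.18],-0.16,0],[[-0.046,0,-0.225],-0.2,0],[[-0.055,0,-0.27],-0.24,0],[[-0.064,0,-0.315],-0.28,0],[[-0.072,0.005,-0.36],-0.323,0],[[-0.076,0.01,-0.3935],-0.323,0],[[-0.076,0.01,-0.3935],-0.323,0],[[-0.076,0.01,-0.3935],-0.323,0],[[-0.0755,0.05,-0.394],-0.323,0],[[-0.075,0.09,-0.3945],-0.323,0],[[-0.0745,0.13,-0.395],-0.323,0],[[-0.074,0.155,-0.3955],-0.323,0],[[-0.0737,0.168,-0.396],-0.323,0],[[-0.0737,0.172,-0.396],-0.323,0],[[-0.0737,0.172,-0.396],-0.323,0],[[-0.0737,0.172,-0.396],-0.323,0]]}}

```text
clock: 21.5
eef_pos: [399.7, 292.4, 8.9]
eef_rot: [-1.553, 0.009, -2.48]
wrist_force: [0.2, -0.4, 0.5]
finger_gap: 93.9
```

Emit:
{"method": "play_rows", "body": {"series": [[[0,0,0],0,0.2],[[0,0,0],0,0.3],[[0,0,0],0,1],[[0,0,0],0,1],[[0,0,0],0,1],[[0,0,0],0,1],[[0,0,0],0,1],[[0,0,0],0,1],[[0,0,0],0,1]]}}

```text
clock: 22.4
eef_pos: [399.7, 292.4, 9.0]
eef_rot: [-1.553, 0.009, -2.48]
wrist_force: [-1.1, -0.6, 4.2]
finger_gap: 60.3
```

```bash
python3 go.py 399 292 70 -2.48 612 251.5 70 -1.941 612 251.5 16 -1.941  612 251.5 16 -0.37; python3 - <<'E'
from h import *
ims={n:manip.camera(n)[...,::-1].copy() for n in P}
cv2.imwrite("pics/h1.png",cv2.resize(np.hstack([ims["top"][90:290,90:290],ims["side"][200:400,170:370]]),(800,400),interpolation=cv2.INTER_CUBIC))
for vs in(("top","side"),("top",),("side",)): q,s=fit('pump',ims,[458,-105,0],8,False,vs); print(vs,q.round(2),round(s,1))
E
```

```text
22.4 [399.7 292.4   9. ] [-1.553  0.009 -2.48 ] F [-1.1 -0.6  4.2] gap 60.3
[ 0.0002 -0.061   0.001 ] twist -0.0 j6 1.54
[-0.143  -0.0568  0.1637] twist -0.539 j6 0.76
[-0.1425 -0.0028  0.1627] twist -0.539 j6 0.76
[-0.1425 -0.0028  0.1627] twist 1.031 j6 2.33Traceback (most recent call last):
  File "<stdin>", line 3, in <module>
    return _nx.concatenate(arrs, 1, dtype=dtype, casting=casting)
           ~~~~~~~~~~~~~~~^^^^^^^^^^^^^^^^^^^^^^^^^^^^^^^^^^^^^^^
ValueError: all the input array dimensions except for the concatenation axis must match exactly, but along dimension 0, the array at index 0 has size 200 and the array at index 1 has size 184
```

Emit:
{"method": "play_rows", "body": {"series": [[[0,-0.02,0],0,1],[[0,-0.05,0],0,1],[[-0.02,-0.061,0.023],-0.08,1],[[-0.045,-0.06,0.052],-0.16,1],[[-0.07,-0.06,0.08],-0.26,1],[[-0.095,-0.059,0.109],-0.36,1],[[-0.12,-0.058,0.137],-0.46,1],[[-0.143,-0.057,0.1635],-0.539,1],[[-0.143,-0.057,0.1635],-0.539,1],[[-0.143,-0.057,0.1635],-0.539,1],[[-0.143,-0.057,0.1635],-0.539,1],[[-0.143,-0.035,0.1635],-0.539,1],[[-0.143,-0.018,0.163],-0.539,1],[[-0.143,-0.009,0.163],-0.539,1],[[-0.143,-0.006,0.163],-0.539,1],[[-0.143,-0.0045,0.163],-0.539,1],[[-0.143,-0.0045,0.163],-0.539,1]]}}

```text
clock: 24.2
eef_pos: [612.7, 251.7, 18.2]
eef_rot: [-1.55, -0.001, -1.941]
wrist_force: [1.6, -0.3, -2.5]
finger_gap: 60.1
```

```bash
python3 - <<'E'
from h import *
ims={n:manip.camera(n)[...,::-1].copy() for n in P}
cv2.imwrite("pics/h2.png",cv2.resize(np.hstack([ims["top"][90:270,90:290],ims["side"][190:370,140:340]]),(800,360),interpolation=cv2.INTER_CUBIC))
for vs in(("top","side"),("top",),("side",)): q,s=fit('pump',ims,[458,-105,0],8,False,vs); print(vs,q.round(2),round(s,1))
E
```

```text
('top', 'side') [ 4.5579e+02 -1.0621e+02  6.0000e-02] 48.6
('top',) [ 4.5536e+02 -1.0606e+02  1.9000e-01] 33.3
('side',) [521.68 -76.99  -1.09] 18.8
```

View pics/h2.png

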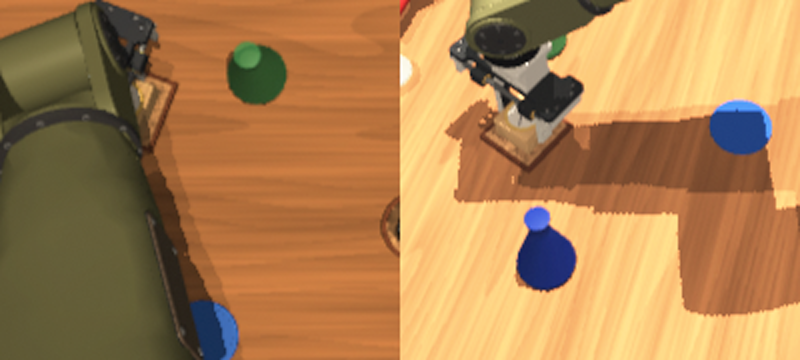

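The hygrometer is over the square pad and both decanters stand untouched. Lower 1 mm, release, rise, and retreat toward the base, clear of the camera.

Emit:
{"method": "play_rows", "body": {"series": [[[0,0.001,0],0,1],[[0,0.001,0],0,1],[[0,0.001,0],0,0.33],[[0,0.001,0],0,0.25],[[0,0.001,0],0,0.1],[[0,0.001,0],0,0],[[0,0.001,0],0,0],[[0,0.001,0],0,0],[[0,-0.02,0],0,0],[[0,-0.06,0],0,0],[[0,-0.1,0],0,0],[[0,-0.15,0],0,0],[[0,-0.18,0],0,0],[[0,-0.18,0],0,0]]}}

```text
clock: 25.7
eef_pos: [610.7, 253.7, 203.8]
eef_rot: [-1.544, 0.005, -1.941]
wrist_force: [-0.1, 0.8, 0.5]
finger_gap: 93.9
```

```bash
python3 go.py 250 480 200 -1.941
```

```text
25.7 [610.7 253.7 203.8] [-1.544  0.005 -1.941] F [-0.1  0.8  0.5] gap 93.9
[-0.0804 -0.007  -0.4181] twist -0.0 j6 1.46
```

Emit:
{"method": "play_rows", "body": {"series": [[[-0.008,-0.007,-0.042],0,0],[[-0.016,-0.007,-0.084],0,0],[[-0.024,-0.007,-0.126],0,0],[[-0.032,-0.007,-0.168],0,0],[[-0.04,-0.007,-0.21],0,0],[[-0.048,-0.007,-0.252],0,0],[[-0.056,-0.007,-0.294],0,0],[[-0.064,-0.007,-0.336],0,0],[[-0.072,-0.007,-0.378],0,0],[[-0.08,-0.007,-0.418],0,0],[[-0.08,-0.007,-0.418],0,0],[[-0.08,-0.007,-0.418],0,0],[[-0.08,-0.007,-0.418],0,0]]}}

```text
clock: 27.0
eef_pos: [250.7, 479.1, 199.5]
eef_rot: [-1.544, 0.004, -1.942]
wrist_force: [0.6, -0.9, 0.2]
finger_gap: 94.1
```

```bash
python3 - <<'E'
from h import *
ims={n:manip.camera(n)[...,::-1].copy() for n in P}
for k,q0,pad in(('stopper',[377,-286,0],(376.5,-286)),('corkscrew',[528,-404.5,-.16],(528.3,-404.5)),('pump',[458,-105,0],(458.1,-105)),('hygrometer',[612,251.5,-.37],(611.6,251.5)),('decanter_green',[649,95,0],(649.8,95)),('decanter_blue',[517,425,0],(517.8,426))):
    for vs in(("top","side"),("top",),("side",)):
        z=0 if k[0]=='d' else 8; q,s=fit(k,ims,q0,z,k[0] in 'ch',vs); print(k,len(vs),vs[0],q.round(2).tolist(),(q[:2]-pad).round(1),round(s,1))
a=cv2.resize(ims["top"],(800,600))[130:430]; b=cv2.resize(ims["side"],(800,600))[130:430]
cv2.imwrite("pics/end.png",np.vstack([a,b]))
E
```

```text
stopper 2 top [375.95, -284.94, 0.05] [-0.6  1.1] 36.2
stopper 1 top [373.72, -285.36, 0.09] [-2.8  0.6] 16.4
stopper 1 side [377.1, -284.72, 0.04] [0.6 1.3] 20.7
corkscrew 2 top [528.43, -404.15, -0.16] [0.1 0.4] 37.8
corkscrew 1 top [527.11, -404.12, -0.16] [-1.2  0.4] 17.9
corkscrew 1 side [530.44, -403.49, -0.17] [2.1 1. ] 20.3
pump 2 top [457.01, -105.92, 0.1] [-1.1 -0.9] 73.4
pump 1 top [455.38, -106.06, 0.18] [-2.7 -1.1] 31.7
pump 1 side [458.81, -104.2, 0.14] [0.7 0.8] 45.1
hygrometer 2 top [613.33, 251.09, -0.35] [ 1.7 -0.4] 68.4
hygrometer 1 top [618.15, 247.96, -0.37] [ 6.6 -3.5] 34.4
hygrometer 1 side [614.43, 254.13, -0.35] [2.8 2.6] 38.1
decanter_green 2 top [649.85, 95.07, 0.38] [0.1 0.1] 35.0
decanter_green 1 top [648.55, 92.96, 0.21] [-1.3 -2. ] 17.8
decanter_green 1 side [650.34, 99.03, 0.04] [0.5 4. ] 19.4
decanter_blue 2 top [517.78, 426.46, 0.12] [-0.   0.5] 40.8
decanter_blue 1 top [515.66, 424.9, 0.05] [-2.1 -1.1] 20.1
decanter_blue 1 side [519.04, 427.18, 0.06] [1.2 1.2] 22.9
```

View pics/end.png

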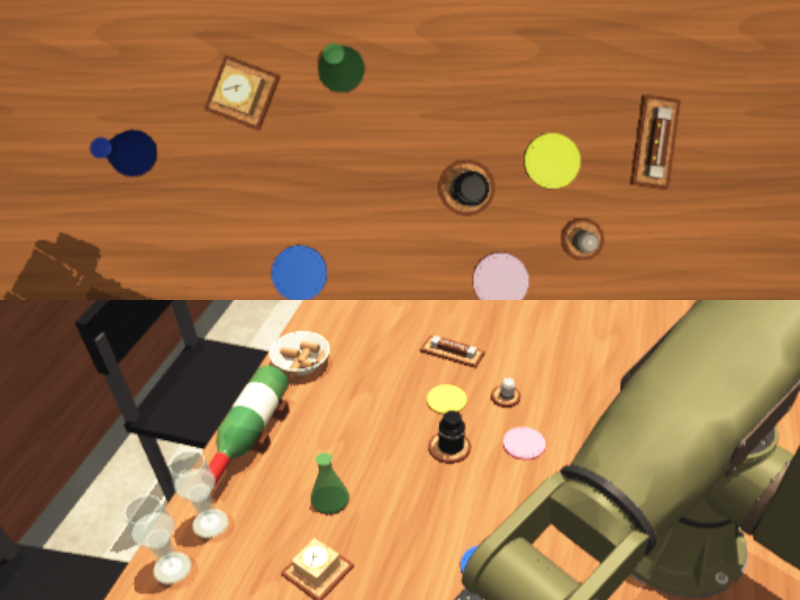

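All four items sit on their pads, both decanters are unmoved, and the arm is clear.

```bash
python3 -c "
from cell import manip
print(manip.sign_off())"
```

```text
the job is handed in; nothing more can be done
None
```

All four items are on their own pads, the arm is clear of everything, and the job was handed in at about 27 s of the 115 s allowed. `sign_off` gives no verdict, so the result rests on my own checks below.

The last fit using both cameras gave these offsets from the pad centres (limit 15 mm):

| Item | Offset from pad centre | Angle to pad (limit 0.2 rad) |
|---|---|---|
| Stopper | about 1.3 mm | – |
| Corkscrew | about 0.5 mm | about 0.01 rad |
| Pump | about 1.5 mm | – |
| Hygrometer | about 1.8 mm | about 0.02 rad |

In the last pictures everything is upright or flat as asked. Both decanters fit within 1 mm of where they started.

- **Fits that disagreed:** the hygrometer fitted from the top view alone came out about 7.5 mm off centre, and from the side view alone about 4 mm. Single-view fits of the other items differed from the combined fit by up to about 3 mm. I put the hygrometer difference down to unclear edges in the top view and did not chase it, since it is still inside the 15 mm limit.
- **Contact force:** the stopper was set down with about 20 N at the wrist. The largest reading during any other move was about 4 N.

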